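# Check the notched lens plate over the bench lamp

### The job

Stand the fallen bench lamp upright on the table and let go of it. Then take the notched plate out of its rack by its frosted end and hold its clear window a few centimetres over the lamp without touching it, tipped back so that the label side faces upwards, at least halfway from standing to lying flat, and finish while still holding it there. Leave the two plain plates in the rack and the other things on the bench where they are.

Things in the scene. Friction and masses are not known exactly. Their poses are not given: they have to be found in the camera images.
- lamp: Lamp, 260 g, bottom-heavy (centre of mass 30 mm up): square foot 64 x 64 x 12 mm, round column of 40 mm diameter up to 120 mm. Origin at the centre of the foot's underside, z along the column to the top. Starts fallen, on a foot edge and the top's rim, z about 6 degrees below level, pointing roughly to the robot's left, origin 33 mm high. Let go nearly upright it rocks onto its foot. Loose.
- lamp_top (a point): Centre of the lamp's top face, 120 mm from the underside on the column's axis.
- plate: Notched plate, 65 g, 120 x 8 x 56 mm high, on a long edge in one rack groove, notch up. Origin: centre of the lower edge; x to the frosted end, y out of the label side, z up. Frosted from x = 20 to 60 mm, else clear. Notch 10 x 10 mm in the frosted end's upper corner; small paper label on the frosted end's +y face: seen from the label side, notch up, the notch is at the left. Loose.
- frosted_end (a point): Point in the middle of the plate's thickness in the frosted end, a good place to grip: 38 mm from the origin along x, 42 mm up (14 mm below the upper edge).
- window (a point): Middle of the clear part of the plate: x = -25 mm, 28 mm above the lower edge, middle of the thickness.
- rack: Fixed wooden rack, 116 mm (x) by 132 mm (y), 22 mm high, at any yaw; three open-ended grooves along x, 11 mm wide and 14 mm deep (groove floor 8 mm above the table), at y = -42, 0 and 42 mm; a plate stands in each and sticks out 42 mm above the rack. Origin at the centre of its underside.
- blank_a: Plain clear plate in the rack, same outer size, no notch, no frosted end; leave it. Origin at the centre of its lower edge, x along its length, z up.
- blank_b: As blank_a, another.
- contactor_a: Black contactor block, 45 x 50 mm, 72 mm high, beyond the lamp and rack; leave it. Origin at the centre of its underside.
- contactor_b: Same kind of block as contactor_a, to the robot's left of the lamp; leave it.
- driver: Screwdriver lying outside the rack, to the robot's right; leave it. Origin on its axis, handle to -x.
- terminals: White terminal strip, 22 x 70 mm, 18 mm high, between lamp and rack on the robot's side; leave it. Origin at the centre of its underside.
- spool: Grey empty spool, 56 mm diameter, 40 mm high, outside the lamp on the robot's left; leave it. Origin at the centre of its underside.
Not all that is in view belongs to the job. What is shaped like the lamp but blue is not meant.

How it is judged:
On the way, in this order (a step that is already met when the one before it is completed fails the run):
1. the lamp stands upright on its foot, let go (angle between lamp's own z axis and vertical below 0.08 rad and height (world z) of lamp below 0.006 m and linear speed of lamp below 0.02 m/s and contact force between lamp and the arm below 0.1 N and contact force between lamp and the fingers below 0.1 N), for 0.2 s.
2. the notched plate is lifted clear of the rack by its frosted end (height (world z) of plate above 0.045 m and contact force between plate and the fingers above 1 N and x of the grasp point in the frame of plate above 0.018 m), for 0.2 s.
At the end, for the whole second after the job is handed in: Lamp upright (within 4.5 degrees), touched by neither robot nor plate; plate held still by its frosted end, label normal within 54 degrees of straight up, middle of its window within 40 mm sideways of the lamp's axis and 10 to 130 mm above its top (angle between lamp's own z axis and vertical below 0.08 rad and height (world z) of lamp below 0.006 m and contact force between lamp and anything else above 0.5 N and contact force between lamp and the arm below 0.1 N and contact force between lamp and the fingers below 0.1 N and contact force between lamp and plate below 0.1 N and contact force between plate and the fingers above 1 N and x of the grasp point in the frame of plate above 0.018 m and angle between plate's own y axis and vertical below 0.95 rad and horizontal distance between window and lamp_top below 0.04 m and height (world z) of window between 0.13 and 0.25 m and linear speed of plate below 0.03 m/s); the arm keeps its last pose, push and grip.
It fails at once if a plain plate is pulled out or shoved (distance of any of blank_a, blank_b from where it was at the start of the episode above 0.02 m).
It fails at once if a bystander is knocked away (distance of any of contactor_a, contactor_b, driver, terminals, spool from where it was at the start of the episode above 0.03 m).
It also fails if it takes over 54 s, if anything falls off the work surface, if the arm or the gripper's body presses on something with over 40 N, if the wrist force passes 120 N, or if a joint passes its speed limit or range.

### The arm

A 6-joint arm with a two-finger parallel gripper is mounted at the origin on the work surface. World frame = base frame: x ahead of the robot, y to its left, z up, the work surface at z = 0. Lengths are in m, angles in rad, forces in N, time in s.
With the tool pointing down it reaches from about 0.25 to 0.725 m from the base axis. Payload 4 kg.
Tool frame: the origin (TCP) lies midway between the tips of the shut fingers; the grasp point (between the pads) lies 19 mm behind it; y points along the fingers, z is the direction in which the jaws open and shut, and the axes are right-handed (so a half turn about y gives the same grasp; the last joint's range is limited). The gripper opens to 85 mm and grips with 20 to 120 N. Pads are 22 mm wide; open, the fingers measure 114 mm over their backs; the gripper's body (76 mm by 85 mm) begins 54 mm behind the grasp point. The pads swing forward as they close: fully open they stand 13 mm farther back than shut.
Start: joints at [1.31, 0.241, 0.005, 1.335, 0, 1.571], TCP at [0.129, 0.483, 0.231] pointing down, gripper open.
Joint ranges: [-2.72, 2.72], [-1.05, 1.87], [-1.09, 1.28], [-1.99, 2.15], [-1.42, 1.44], [-3.14, 3.14]. Speed limits (rad/s): [2.79, 2.79, 3.14, 3.14, 3.14, 3.14].

### API

Orientations are given as a unit quaternion [x, y, z, w].
In Python, from workcell import bot gives the robot as it stands. The module is installed in compiled form; this text tells all that it offers.
- The arm moves only by the shell command python3 -m handwheel 'ROWS' [OPENING]. ROWS is JSON, a list of rows, each a list of 6 numbers: the shift along the tool's x, y, z in units of 25 mm (1.0 is 25 mm), then the turn, a rotation vector about the tool's x, y, z in units of 10 degrees (1.0 is 10 degrees). A call has exactly 5 rows; each row is the pose to reach, as a shift and turn from the pose commanded when the call began, along the tool's axes at that moment; what a row does not reach only later rows make up. A row lasts 1/8 s, in which the tool goes at most 62.5 mm and 10.7 degrees, less where a joint would pass 70% of its speed; a pose out of reach is approached as far as the arm can. A call with a gripper value outside its range is refused whole. OPENING is the gripper command: -1 is shut, 1 is fully open, values between are in proportion, set as the call begins (- or left out, the last holds). The fingers move at their own pace and stop on an object; the grip force is fixed at half the most. Time passes only in rows, so rows that repeat a pose let the fingers close, or fill a call up. It gives the time, the measured TCP pose, the force and the opening at its end, in the units of the state.
- bot.get_obs(): the state, without advancing time (a new reading comes with each control period).
- bot.camera(name): name is "scene" or "top"; returns a dict with "color" (400x640x3 uint8, red, green, blue), "fx", "fy", "cx", "cy" (pixels), "rvec" (rotation vector, rad) and "tvec" (3), from world to camera coordinates, as OpenCV has them. Camera axes: x right, y down, z forward; pixel columns grow to the right and rows downward; lengths in m; the calibration is good to about 2 mm. A picture is of the moment at which its call begins. There is no depth.
- bot.job_done(): hands the job in, once; it reports no verdict.
The state is a dict: "clock": time; "joint_pos": joint angles; "joint_vel": joint speeds; "tau": joint torques, N m; "eef_pos": TCP position; "tool_rot": TCP orientation; "ft_force": force on the tool from outside, world axes, zero at the start; "ft_torque": the same for the moment, N m; "grip_width": finger opening in m.
Only numpy, scipy, OpenCV 4.12 (cv2) and the standard library are available. Lean on these libraries where they do the work, as an engineer would, in place of code of your own. Each camera call takes 0.05 s, during which the arm holds its last target.

## Working session

There is one attempt and no reset: what is moved stays moved. The work goes in short steps, Python scripts to look and compute and a shell command to move; the robot and the scene stay as the last step left them, time stands still between calls to the robot, and variables do not carry over. Pictures are saved under pics/ and viewed, and the job is handed in when it is done.

```bash
mkdir -p pics
cat > h.py <<'E'
import numpy as np, cv2
from scipy.spatial.transform import Rotation as R
from workcell import bot
def snap(n,tag):
    c=bot.camera(n); cv2.imwrite(f'pics/{tag}.png',c['color'][:,:,::-1]); np.savez(f'pics/{tag}.npz',**c); return c
def ray(c,u,v):
    Rm=cv2.Rodrigues(np.array(c['rvec'],float))[0]; t=np.array(c['tvec'],float).ravel()
    d=np.array([(u-c['cx'])/c['fx'],(v-c['cy'])/c['fy'],1.]); return -Rm.T@t, Rm.T@d
def plane(c,u,v,z):
    o,d=ray(c,u,v); return o+d*(z-o[2])/d[2]
def tri(c1,p1,c2,p2):
    o1,d1=ray(c1,*p1);o2,d2=ray(c2,*p2)
    s=np.linalg.lstsq(np.c_[d1,-d2],o2-o1,rcond=None)[0]
    a=o1+d1*s[0];b=o2+d2*s[1]; return (a+b)/2,np.linalg.norm(a-b)
def proj(c,P):
    return cv2.projectPoints(np.array(P,float).reshape(-1,3),np.array(c['rvec'],float),np.array(c['tvec'],float),np.array([[c['fx'],0,c['cx']],[0,c['fy'],c['cy']],[0,0,1.]]),None)[0].reshape(-1,2)
def load(tag): return {k:v for k,v in np.load(f'pics/{tag}.npz').items()}
E
python3 - <<'E'
from h import *
np.set_printoptions(precision=4,suppress=True)
for n in('scene','top'):
    c=snap(n,n+'0'); print(n,ray(c,320,200),c['fx'])
o=bot.get_obs(); print(o); print(R.from_quat(o['tool_rot']).as_matrix())
E
```

```text
scene (array([0.9598, 0.6362, 1.0379]), array([-0.3108, -0.5441, -0.7793])) 443.5067026848117
top (array([ 0.5064, -0.038 ,  1.3548]), array([ 0.0352, -0.0028, -0.9996])) 507.7687614464549
{'clock': 0.1, 'joint_pos': array([1.31  , 0.2413, 0.0038, 1.3352, 0.    , 1.5708]), 'joint_vel': array([-0.    , -0.0005,  0.0019,  0.0008,  0.0006, -0.0002]), 'tau': array([  0.0007, -37.3138,  25.301 ,   0.0109,   0.0001,   0.    ]), 'eef_pos': array([0.1288, 0.4825, 0.2305]), 'tool_rot': array([ 0.7018, -0.092 ,  0.0918, -0.7004]), 'ft_force': array([ 0.4177, -0.2614,  0.3957]), 'ft_torque': array([ 0.0165, -0.0302, -0.0127]), 'grip_width': 0.08543945298659321}
[[ 0.9662 -0.0005  0.2578]
 [-0.2578 -0.0018  0.9662]
 [-0.     -1.     -0.0019]]
```

View pics/scene0.png

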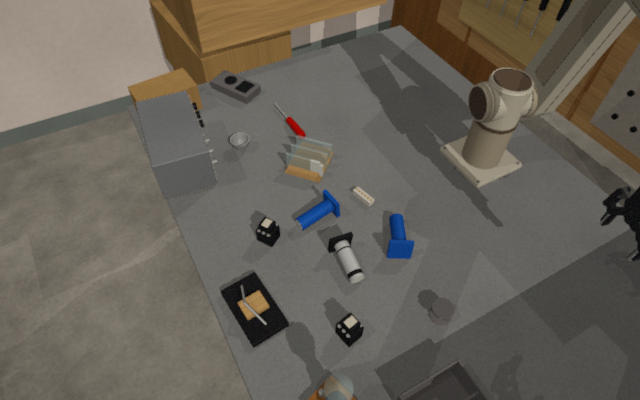

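View pics/top0.png

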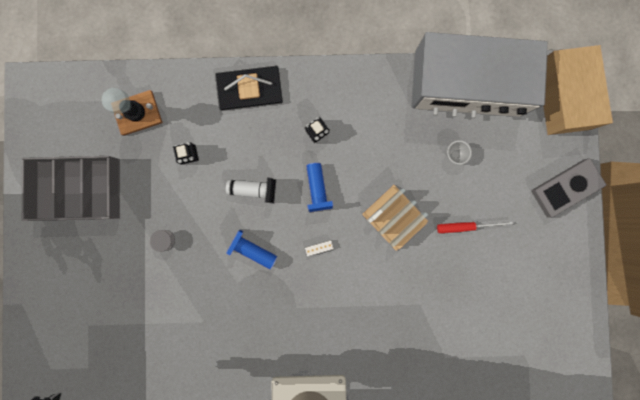

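The lamp (white column, black foot) is at about (250,190) in top and (346,258) in scene. The rack is at (395,217) in top and (310,160) in scene, and the two blue shapes are decoys. I'll zoom in next.

Run:
```python
from h import *
a=cv2.imread('pics/top0.png'); b=cv2.imread('pics/scene0.png')
L=cv2.resize(a[160:260,210:310],(400,400),interpolation=3)
M=cv2.resize(a[170:260,350:440],(400,400),interpolation=3)
L2=cv2.resize(b[225:295,320:390],(400,400),interpolation=3) if 0 else cv2.resize(b[220:290,310:380],(400,400),interpolation=3)
M2=cv2.resize(b[125:190,275:340],(400,400),interpolation=3)
cv2.imwrite('pics/z1.png',np.hstack([L,M])); cv2.imwrite('pics/z2.png',np.hstack([L2,M2]))
```

```text
(no output)
```

View pics/z1.png

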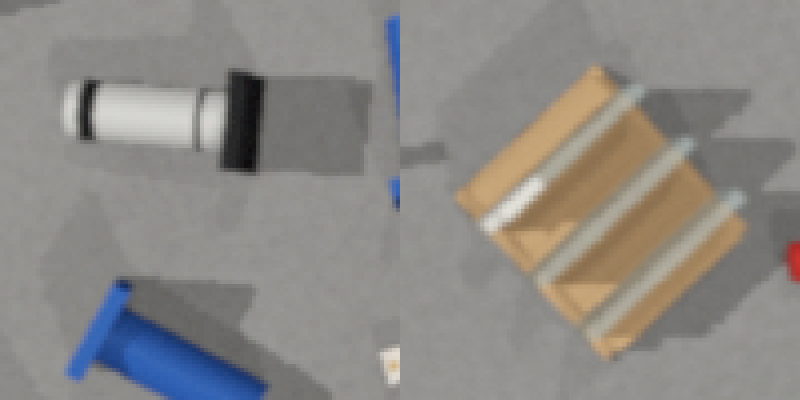

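View pics/z2.png

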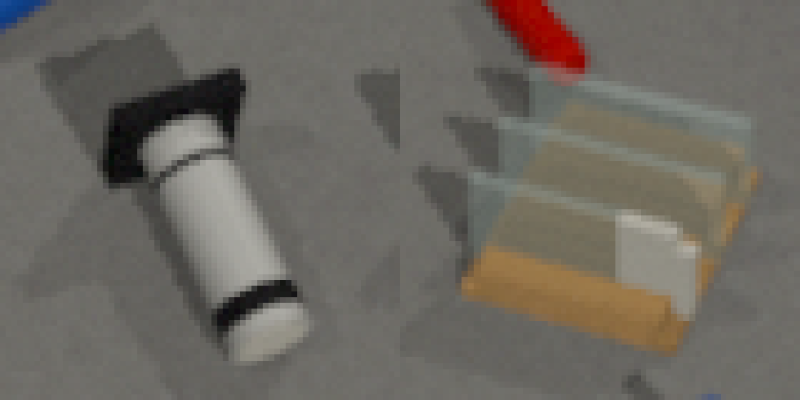

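Run:
```python
from h import *
np.set_printoptions(precision=4,suppress=True)
t=load('top0'); s=load('scene0')
zt=lambda x,y:(350+(x-400)*90/400-.5+.1,170+y*90/400-.4)
zs=lambda x,y:(275+(x-400)*65/400-.4,125+y*65/400-.4)
# plate top edge, top view
A=zt(487,228);B=zt(642,92)
print('plate edge end f',plane(t,*A,.064),'far',plane(t,*B,.064))
# triangulated: far upper corner
print('far corner',tri(t,B,s,zs(472,176)))
# blank plates
for n,p,q in(('mid',(543,282),(690,145)),('out',(592,333),(742,197))):
    print(n,plane(t,*zt(*p),.064),plane(t,*zt(*q),.064))
print('mid far',tri(t,zt(690,145),s,zs(502,122)),'mid f',tri(t,zt(543,282),s,zs(725,175)))
print('out far',tri(t,zt(742,197),s,zs(533,75)),'out f',tri(t,zt(592,333),s,zs(752,122)))
# frosted/clear boundary on upper edge
print('boundary',tri(t,zt(545,180),s,zs(617,213)))
# rack corners
for p in((597,67),(457,197),(612,357),(747,230)): print('rack',plane(t,*zt(*p),.022))
# lamp
lt=lambda x,y:(210+x/4-.4,160+y/4-.4); ls=lambda x,y:(310+x*70/400-.4,220+y*70/400-.4)
print('foot near top corners', [plane(t,*lt(*p),.064) for p in((228,70),(222,168))])
print('foot upper far corners', tri(t,lt(263,74),s,ls(107,108)), tri(t,lt(258,172),s,ls(243,72)))
for k,c in(('t',t),('s',s)):
    im=c['color'].astype(int); m=((im.min(2)>140)&(im.max(2)-im.min(2)<40)).astype(np.uint8)
    if k=='t': b=(210,160,310,215)
    else: b=(320,230,375,290)
    mm=np.zeros_like(m); mm[b[1]:b[3],b[0]:b[2]]=m[b[1]:b[3],b[0]:b[2]]
    ys,xs=np.nonzero(mm); print(k,len(xs),cv2.minAreaRect(np.c_[xs,ys].astype(np.float32)))
# top-face centre in scene approx zoom(268,340)
print('lamp tip axis', plane(t,*lt(66,110),.022),'foot axis',plane(t,*lt(245,121),.033))
print('band near tip axis',tri(t,lt(87,111),s,ls(258,304)),'ring near foot',tri(t,lt(199,119),s,ls(187,165)))
for nm,px,z in(('contA',(318,130),.05),('contB',(185,153),.05),('term',(319,248),.018),('spool',(163,241),.04),('driver',(457,228),.015),('blueN',(318,187),.02),('blueS',(253,249),.02),('glass',(459,152),.04)): print(nm,plane(t,*px,z))
```

```text
plate edge end f [ 0.4956 -0.165   0.064 ] far [ 0.5711 -0.2564  0.064 ]
far corner (array([ 0.572 , -0.2575,  0.0599]), np.float64(0.0017249775019398987))
mid [ 0.464 -0.196  0.064] [ 0.54   -0.2828  0.064 ]
out [ 0.4343 -0.223   0.064 ] [ 0.5094 -0.3115  0.064 ]
mid far (array([ 0.5413, -0.2843,  0.0604]), np.float64(0.002929257860372327)) mid f (array([ 0.4634, -0.1954,  0.0651]), np.float64(0.0015985446516630442))
out far (array([ 0.5099, -0.3137,  0.0551]), np.float64(0.001121549993481798)) out f (array([ 0.4333, -0.2221,  0.0654]), np.float64(0.002636883098998789))
boundary (array([ 0.5219, -0.1991,  0.0628]), np.float64(0.0005009232256492088))
rack [ 0.5887 -0.2373  0.022 ]
rack [ 0.514 -0.152  0.022]
rack [ 0.4176 -0.2403  0.022 ]
rack [ 0.49   -0.3226  0.022 ]
foot near top corners [array([0.6138, 0.0929, 0.064 ]), array([0.5515, 0.098 , 0.064 ])]
foot upper far corners (array([0.6108, 0.0725, 0.0507]), np.float64(0.0023459987847690065)) (array([0.5449, 0.0798, 0.0452]), np.float64(0.010050613696892814))
t 2863 ((258.0, 187.0), (54.0, 96.0), 90.0)
s 282 ((349.7463684082031, 259.3851013183594), (39.75123596191406, 9.3638916015625), 64.98310089111328)
lamp tip axis [0.5937 0.204  0.022 ] foot axis [0.5828 0.0857 0.033 ]
band near tip axis (array([0.5935, 0.1876, 0.0315]), np.float64(0.0034111481671161934)) ring near foot (array([0.5866, 0.1134, 0.0396]), np.float64(0.004977708163300202))
contA [ 0.7339 -0.0411  0.05  ]
contB [0.6827 0.3033 0.05  ]
term [ 0.4278 -0.0358  0.018 ]
spool [0.4578 0.3651 0.04  ]
driver [ 0.4704 -0.4009  0.015 ]
blueN [ 0.5879 -0.0373  0.02  ]
blueS [0.43   0.1367 0.02  ]
glass [ 0.6686 -0.4074  0.04  ]
```

```bash
cat >> h.py <<'E'
np.set_printoptions(precision=4,suppress=True)
def rel(P,M):
    "target tcp pos, 3x3 rot -> row units from present measured pose"
    o=bot.get_obs(); R0=R.from_quat(o['tool_rot']).as_matrix()
    sh=R0.T@(np.array(P)-o['eef_pos'])/.025; rv=R.from_matrix(R0.T@M).as_rotvec(degrees=True)/10
    return np.r_[sh,rv].round(2)
def rot(d,z):
    d=np.array(d,float)/np.linalg.norm(d); z=np.array(z,float); z-=d*(z@d); z/=np.linalg.norm(z)
    return np.c_[np.cross(d,z),d,z]
def lampR(a,az=85.):
    a=np.radians(a);az=np.radians(az);h=np.array([np.cos(az),np.sin(az),0])
    return rot(-np.sin(a)*h-np.cos(a)*np.array([0,0,1]),[np.sin(az),-np.cos(az),0])
E
python3 - <<'E'
from h import *
print(rel([.594,.204,.16],lampR(0)));print(rel([.594,.204,.13],lampR(40)))
E
```

```text
[20.85  2.83 -5.96  0.01  8.01  0.01]
[20.85  4.03 -5.96 -2.78  7.66 -3.31]
```

```bash
python3 -m handwheel '[[2,0.2,-0.6,0,0.8,0],[4.2,0.5,-1.2,0,1.6,0],[6.4,0.8,-1.8,0,2.5,0],[8.6,1.1,-2.4,0,3.4,0],[10.4,1.4,-3,0,4,0]]' 1
python3 - <<'E'
from h import *
print(rel([.594,.204,.16],lampR(0)),bot.get_obs()['joint_pos'])
E
```

```text
clock: 0.72
eef_pos: [0.3623, 0.3422, 0.1957]
tool_rot: [0.627, -0.328, 0.328, -0.626]
ft_force: [0.5, 1.4, -0.0]
grip_width: 0.0852
[9.83 1.43 4.46 0.   3.98 0.  ] [ 0.7569  0.2563 -0.0685  1.2466 -0.0001  1.7204]
```

```bash
python3 -m handwheel '[[2,0.3,0.9,0,0.8,0],[4,0.6,1.8,0,1.6,0],[6,0.9,2.7,0,2.4,0],[8,1.2,3.6,0,3.2,0],[9.8,1.4,4.5,0,4,0]]' 1
python3 - <<'E'
from h import *
print(rel([.5936,.204,.105],lampR(40)),bot.get_obs()['joint_pos'])
E
```

```text
clock: 1.35
eef_pos: [0.5947, 0.2061, 0.1602]
tool_rot: [-0.477, 0.523, -0.522, 0.476]
ft_force: [0.1, 0.2, -0.8]
grip_width: 0.0852
[ 0.09  2.21 -0.03  0.02 -0.02 -4.  ] [0.3337 0.535  0.2563 1.2937 0.0001 1.996 ]
```

```bash
python3 -m handwheel '[[0,0.5,0,0,0,-0.8],[0,1,0,0,0,-1.6],[0,1.4,0,0,0,-2.4],[0,1.8,0,0,0,-3.2],[0.1,2.2,0,0,0,-4]]' 1
python3 - <<'E'
from h import *
print(rel([.5936,.204,.105],lampR(40)),rel([.588,.140,.017],lampR(40)),bot.get_obs()['joint_pos'])
c=snap('scene','s1');cv2.imwrite('pics/s1z.png',cv2.resize(c['color'][200:320,280:440,::-1],(800,600),interpolation=3))
c=snap('top','t1');cv2.imwrite('pics/t1z.png',cv2.resize(c['color'][130:250,180:340,::-1],(800,600),interpolation=3))
E
```

```text
clock: 1.98
eef_pos: [0.5935, 0.2056, 0.106]
tool_rot: [0.628, -0.325, 0.654, -0.27]
ft_force: [0.4, 0.1, 0.1]
grip_width: 0.0854
[ 0.02  0.07  0.01 -0.01  0.01  0.02] [-0.29  4.42  0.   -0.01  0.01  0.02] [ 0.5814  0.9431  0.6568  1.7662 -0.5326  2.3717]
```

View pics/s1z.png

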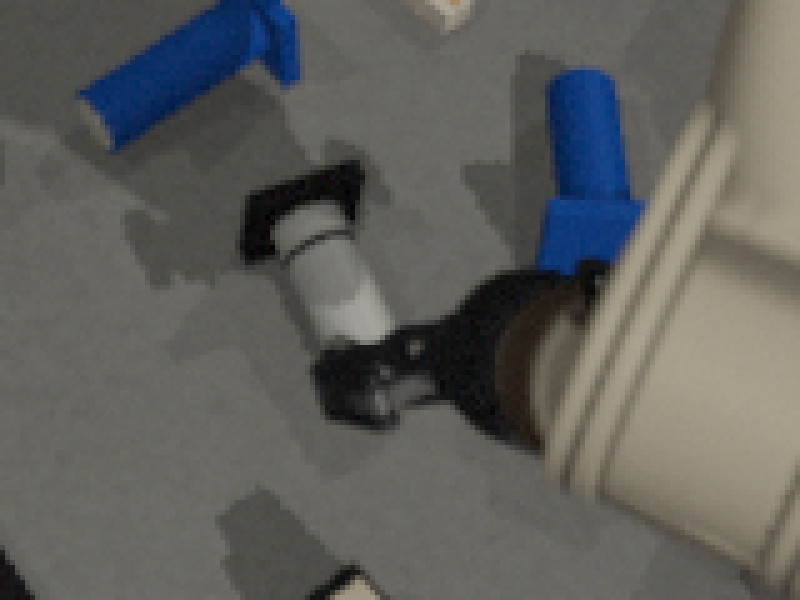

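View pics/t1z.png

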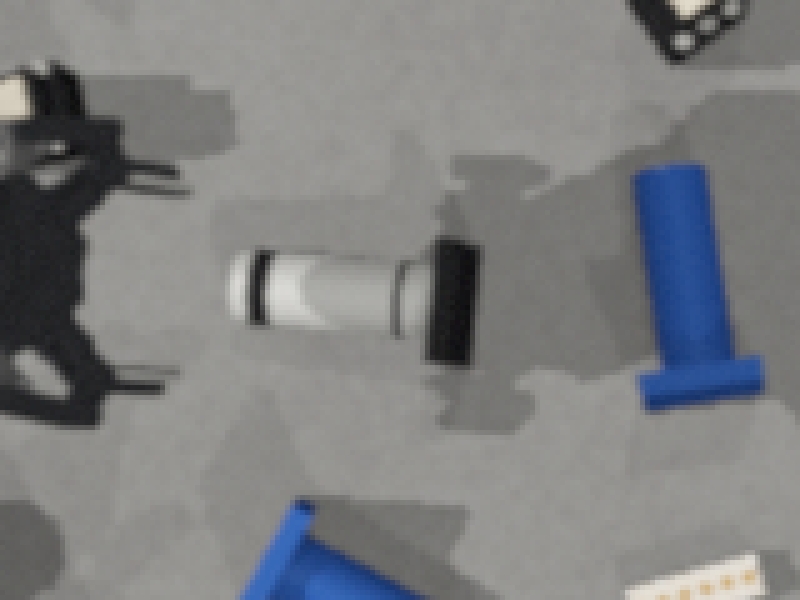

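The open fingers (zoom rows 180 and 380) straddle the column axis (zoom row about 288), and the path down is clear.

```bash
python3 -m handwheel '[[-0.1,1.2,0,0,0,0],[-0.2,2.4,0,0,0,0],[-0.3,3.4,0,0,0,0],[-0.3,4.1,0,0,0,0],[-0.3,4.4,0,0,0,0]]' 1
python3 -m handwheel '[[0,0,0,0,0,0],[0,0,0,0,0,0],[0,0,0,0,0,0],[0,0,0,0,0,0],[0,0,0,0,0,0]]' -1
python3 - <<'E'
from h import *
o=bot.get_obs();print(rel([.588,.140,.017],lampR(40)),o['joint_pos'],o['ft_force'],o['grip_width'])
E
```

```text
clock: 2.7
eef_pos: [0.5878, 0.1391, 0.018]
tool_rot: [0.627, -0.327, 0.653, -0.271]
ft_force: [-0.2, 1.0, -0.7]
grip_width: 0.0856
clock: 3.32
eef_pos: [0.5884, 0.1412, 0.0184]
tool_rot: [0.627, -0.326, 0.653, -0.272]
ft_force: [-0.4, 2.7, 5.5]
grip_width: 0.0382
[ 0.    0.07 -0.01 -0.02  0.   -0.  ] [ 0.5066  0.9264  0.387   1.4675 -0.5631  2.2912] [-0.4438  2.7008  5.4676] 0.03815786603648103
```

Run:
```python
from h import *
print(rel([.588,.140,.118],lampR(40)));
M=lampR(-44); print(rel(np.array([.588,.13,.13])+.015*M[:,1],M))
```

```text
[ 2.6  -3.02 -0.01 -0.02  0.   -0.  ]
[ 2.62 -3.07  0.03 -0.01  0.01  8.4 ]
```

```bash
python3 -m handwheel '[[0.3,-0.3,0,0,0,0],[0.8,-0.9,0,0,0,0],[1.4,-1.6,0,0,0,0],[2,-2.3,0,0,0,0],[2.6,-3,0,0,0,0]]'
python3 - <<'E'
from h import *
M=lampR(-44); print(rel(np.array([.588,.13,.13])+.015*M[:,1],M))
c=snap('scene','s2');cv2.imwrite('pics/s2z.png',cv2.resize(c['color'][180:300,280:440,::-1],(800,600),interpolation=3))
E
```

```text
clock: 3.95
eef_pos: [0.5877, 0.1389, 0.118]
tool_rot: [0.627, -0.326, 0.653, -0.271]
ft_force: [-0.3, -0.4, -3.0]
grip_width: 0.0382
[-0.02 -0.08  0.04 -0.    0.    8.4 ]
```

View pics/s2z.png

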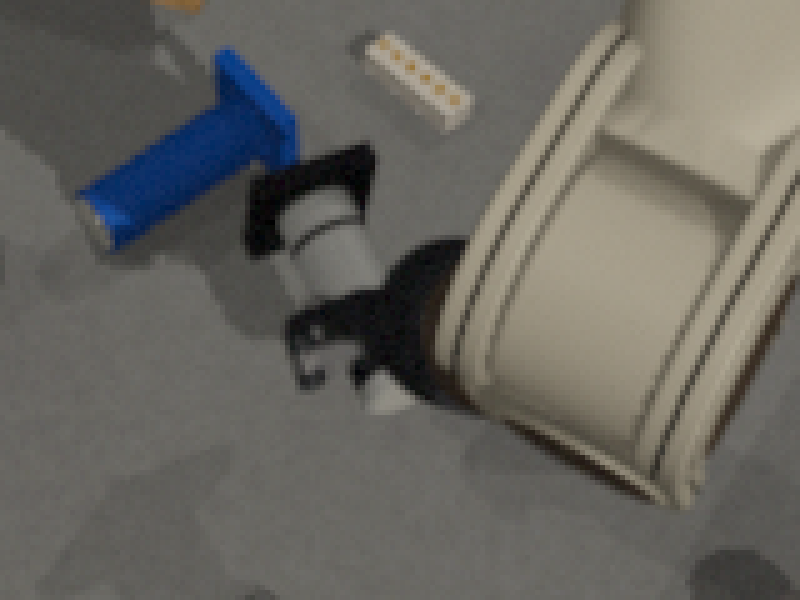

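The lamp is held and lifted, with its foot at zoom (310,195). Next I'll turn it upright.

```bash
python3 -m handwheel '[[0,0,0,0,0,0.8],[0,0,0,0,0,1.7],[0,0,0,0,0,2.6],[0,0,0,0,0,3.5],[0,0,0,0,0,4.4]]'
python3 - <<'E'
from h import *
M=lampR(-44); print(rel(np.array([.588,.13,.13])+.015*M[:,1],M),bot.get_obs()['joint_pos'])
E
```

```text
clock: 4.62
eef_pos: [0.5876, 0.1386, 0.1177]
tool_rot: [-0.458, 0.538, -0.503, 0.497]
ft_force: [-1.0, -0.5, -2.5]
grip_width: 0.0383
[-0.08 -0.06  0.05 -0.01  0.01  3.97] [0.1961 0.4943 0.0717 1.1258 0.0708 1.8536]
```

```bash
python3 -m handwheel '[[0,0,0,0,0,0.8],[0,0,0,0,0,1.6],[0,0,0,0,0,2.4],[0,0,0,0,0,3.2],[0,0,0,0,0,4]]'
python3 - <<'E'
from h import *
M=lampR(-44); print(rel(np.array([.588,.13,.13])+.015*M[:,1],M),bot.get_obs()['joint_pos'])
c=snap('scene','s3');cv2.imwrite('pics/s3z.png',cv2.resize(c['color'][180:300,280:440,::-1],(800,600),interpolation=3))
c=snap('top','t3');cv2.imwrite('pics/t3z.png',cv2.resize(c['color'][130:250,180:340,::-1],(800,600),interpolation=3))
E
```

```text
clock: 5.25
eef_pos: [0.5875, 0.1379, 0.1169]
tool_rot: [-0.247, 0.662, -0.304, 0.639]
ft_force: [0.2, 0.5, -3.3]
grip_width: 0.0381
[-0.14  0.01  0.05 -0.    0.   -0.01] [-0.1268  0.5487 -0.0854  0.9744  0.769   1.5154]
```

View pics/s3z.png

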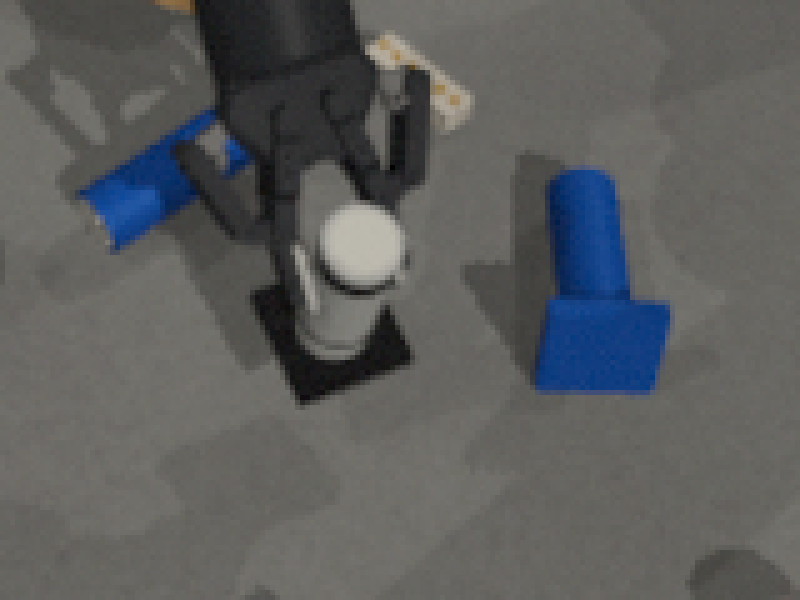

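View pics/t3z.png

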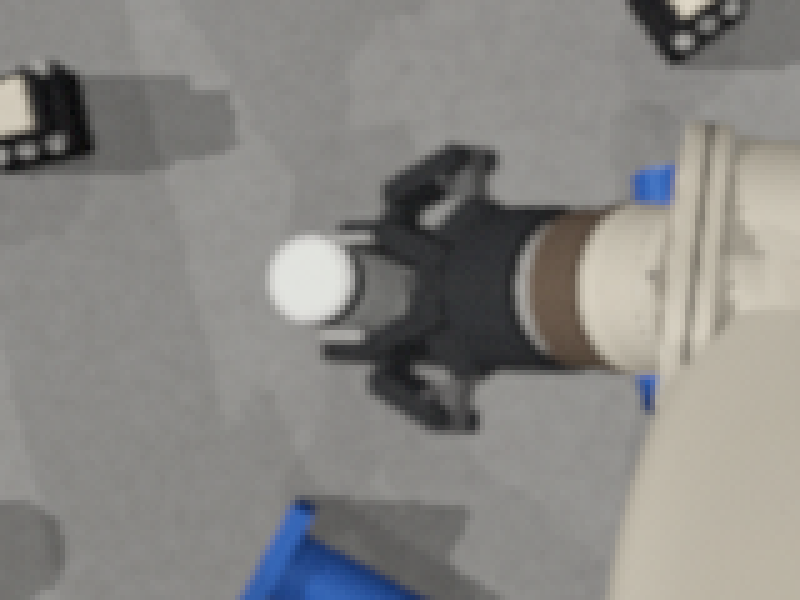

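Run:
```python
from h import *
t=load('t3');s=load('s3')
p,e=tri(t,(242,185.4),s,(352.,229.)); print('top',p,e)
for z in(.03,.045): print([plane(s,280+x/5-.4,180+y/5-.4,z) for x,y in((252,294),(304,401),(412,353))])
for tz in (.165,.17,.175): print(tz,plane(t,242,185.4,tz),plane(s,352,229,tz))
```

```text
top [0.587  0.141  0.1649] 0.0008791032244075393
[array([0.5983, 0.0632, 0.03  ]), array([0.6074, 0.1349, 0.03  ]), array([0.5413, 0.1366, 0.03  ])]
[array([0.6037, 0.0717, 0.045 ]), array([0.6127, 0.1424, 0.045 ]), array([0.5476, 0.1441, 0.045 ])]
0.165 [0.5874 0.1407 0.165 ] [0.5867 0.1413 0.165 ]
0.17 [0.5871 0.14   0.17  ] [0.5889 0.1441 0.17  ]
0.175 [0.5867 0.1392 0.175 ] [0.591 0.147 0.175]
```

Top centre triangulates to (0.587, 0.141, 0.165), but the foot centre is near y=0.112. The lamp still leans about 14° toward +y, so I'll turn it further.

```bash
python3 -m handwheel '[[0,0,0,0,0,0.4],[0,0,0,0,0,0.8],[0,0,0,0,0,1.1],[0,0,0,0,0,1.4],[0,0,0,0,0,1.4]]'
python3 - <<'E'
from h import *
print(bot.get_obs()['joint_pos'])
c=snap('scene','s4');cv2.imwrite('pics/s4z.png',cv2.resize(c['color'][200:290,290:410,::-1],(800,600),interpolation=3))
c=snap('top','t4');cv2.imwrite('pics/t4z.png',cv2.resize(c['color'][140:230,200:320,::-1],(800,600),interpolation=3))
E
```

```text
clock: 5.98
eef_pos: [0.5873, 0.1389, 0.1156]
tool_rot: [-0.167, 0.688, -0.225, 0.67]
ft_force: [-0.5, 0.7, -2.0]
grip_width: 0.0381
[-0.2039  0.6534 -0.0777  1.0271  0.9973  1.3509]
```

View pics/s4z.png

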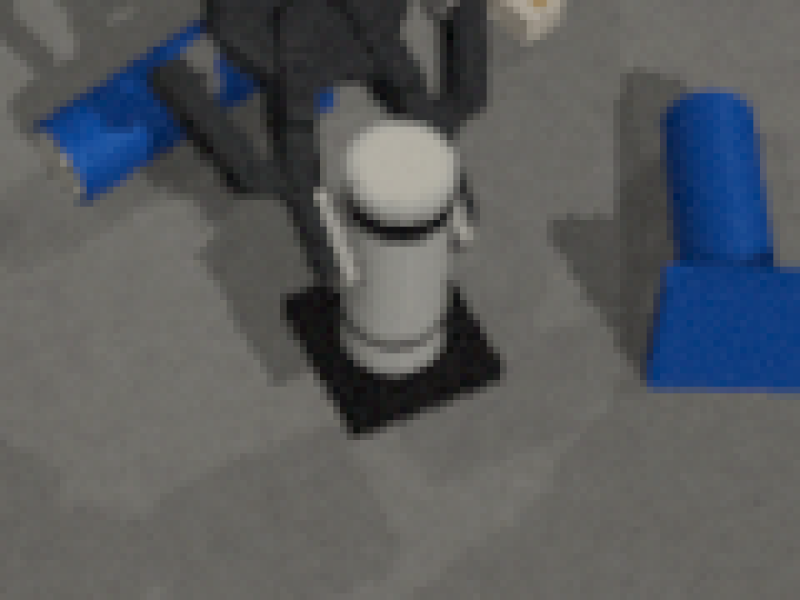

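View pics/t4z.png

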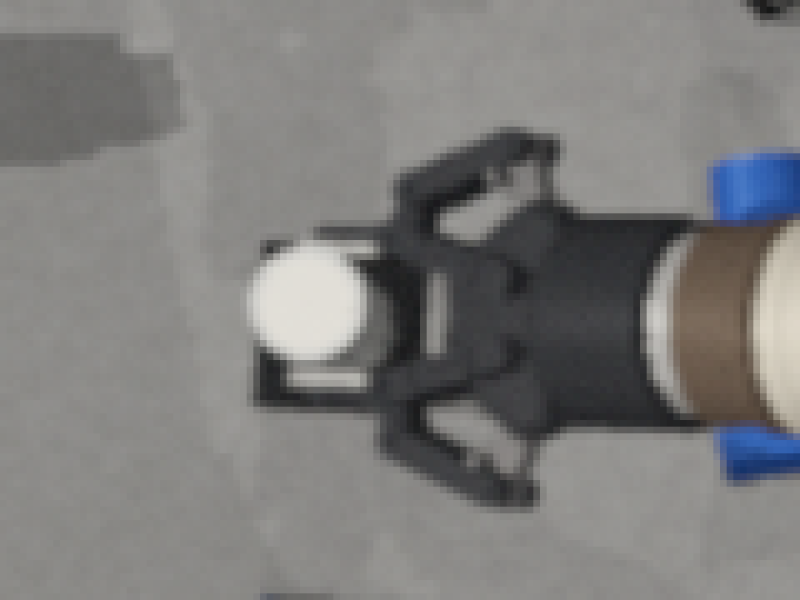

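Run:
```python
from h import *
t=load('t4');s=load('s4');k=.15
T=lambda x,y:(200+x*k-.4,140+y*k-.4);S=lambda x,y:(290+x*k-.4,200+y*k-.4)
p,e=tri(t,T(307,301),s,S(402,173)); print('top',p,e)
a=tri(t,T(262,243),s,S(355,434))[0];b=tri(t,T(257,404),s,S(502,370))[0];print(a,b)
m=(a+b)/2
for z in(m[2],.055):
  q=plane(s,*S(288,298),z);w=plane(s,*S(502,370),z); print(z,'foot top centre',(q+w)/2)
```

```text
top [0.588  0.132  0.1686] 0.0011859612979868096
[0.6189 0.1642 0.0579] [0.5562 0.1674 0.0607]
0.05929185931106065 foot top centre [0.5831 0.1334 0.0593]
0.055 foot top centre [0.5815 0.1312 0.055 ]
```

Run:
```python
from h import *
o=bot.get_obs();M=R.from_quat(o['tool_rot']).as_matrix()
print(rel(o['eef_pos']-[0,0,.042],M)); print('down/25mm',M.T@[0,0,-1])
```

```text
[ 1.42  0.89 -0.    0.    0.    0.  ]
down/25mm [ 0.8467  0.5321 -0.0007]
```

```bash
python3 -m handwheel '[[0.3,0.2,0,0,0,0],[0.7,0.4,0,0,0,0],[1,0.6,0,0,0,0],[1.2,0.8,0,0,0,0],[1.4,0.9,0,0,0,0]]'
python3 -m handwheel '[[0,0,0,0,0,0],[0.05,0.03,0,0,0,0],[0.1,0.06,0,0,0,0],[0.12,0.08,0,0,0,0],[0.12,0.08,0,0,0,0]]'
```

```text
clock: 6.7
eef_pos: [0.5875, 0.1396, 0.0742]
tool_rot: [-0.166, 0.688, -0.224, 0.671]
ft_force: [-0.2, -0.5, -2.7]
grip_width: 0.0383
clock: 7.32
eef_pos: [0.5877, 0.1395, 0.0713]
tool_rot: [-0.165, 0.687, -0.224, 0.671]
ft_force: [-0.8, 0.0, -3.6]
grip_width: 0.0384
```

```bash
python3 -m handwheel '[[0.05,0.03,0,0,0,0],[0.1,0.06,0,0,0,0],[0.1,0.06,0,0,0,0],[0.1,0.06,0,0,0,0],[0.1,0.06,0,0,0,0]]'
```

```text
clock: 7.95
eef_pos: [0.5877, 0.1394, 0.0683]
tool_rot: [-0.165, 0.687, -0.224, 0.671]
ft_force: [0.4, 0.1, -2.5]
grip_width: 0.0384
```

```bash
python3 -m handwheel '[[0.04,0.02,0,0,0,0],[0.07,0.04,0,0,0,0],[0.1,0.06,0,0,0,0],[0.1,0.06,0,0,0,0],[0.1,0.06,0,0,0,0]]'
```

```text
clock: 8.57
eef_pos: [0.5877, 0.1394, 0.0654]
tool_rot: [-0.165, 0.687, -0.224, 0.671]
ft_force: [0.3, 0.4, -2.6]
grip_width: 0.0379
```

```bash
python3 -m handwheel '[[0.04,0.02,0,0,0,0],[0.07,0.04,0,0,0,0],[0.1,0.06,0,0,0,0],[0.1,0.06,0,0,0,0],[0.1,0.06,0,0,0,0]]'
python3 - <<'E'
from h import *
c=snap('scene','s5');cv2.imwrite('pics/s5z.png',cv2.resize(c['color'][200:290,290:410,::-1],(800,600),interpolation=3))
E
```

```text
clock: 9.2
eef_pos: [0.5879, 0.1401, 0.0644]
tool_rot: [-0.164, 0.688, -0.223, 0.671]
ft_force: [-2.9, 1.2, 6.9]
grip_width: 0.038
```

View pics/s5z.png

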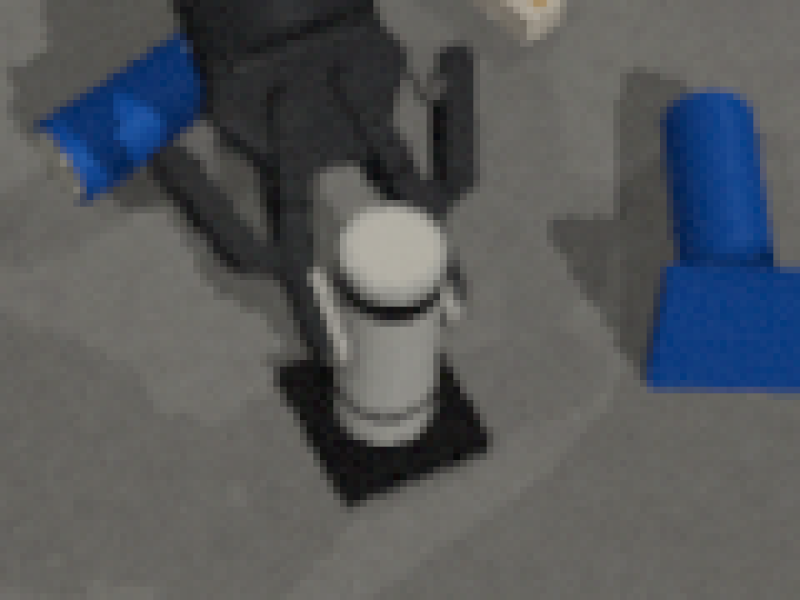

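Force rose from -2.6 to +6.9 N, so the foot is on the table and the column looks upright. I'll let go.

```bash
python3 -m handwheel '[[0,0,0,0,0,0],[0,0,0,0,0,0],[0,0,0,0,0,0],[0,0,0,0,0,0],[0,0,0,0,0,0]]' 1
python3 -m handwheel '[[0,-0.5,0,0,0,0],[0,-1.2,0,0,0,0],[0,-2,0,0,0,0],[0,-3,0,0,0,0],[0,-4,0,0,0,0]]' 1
python3 - <<'E'
from h import *
c=snap('scene','s6');cv2.imwrite('pics/s6z.png',cv2.resize(c['color'][200:290,290:410,::-1],(800,600),interpolation=3))
c=snap('top','t6');cv2.imwrite('pics/t6z.png',cv2.resize(c['color'][140:230,200:320,::-1],(800,600),interpolation=3))
print(bot.get_obs()['joint_pos'])
E
```

```text
clock: 9.88
eef_pos: [0.5877, 0.1393, 0.0624]
tool_rot: [-0.165, 0.688, -0.224, 0.671]
ft_force: [-0.5, -0.3, 0.6]
grip_width: 0.0854
clock: 10.5
eef_pos: [0.5803, 0.0543, 0.1159]
tool_rot: [-0.165, 0.687, -0.224, 0.671]
ft_force: [-0.3, -0.9, -0.6]
grip_width: 0.0852
[-0.3495  0.7171  0.0335  1.2752  0.9606  1.1051]
```

View pics/s6z.png

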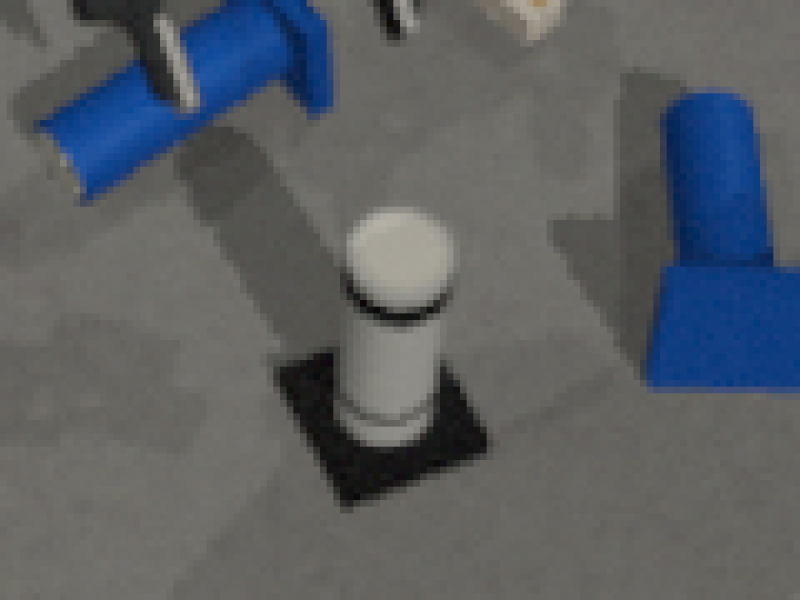

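View pics/t6z.png

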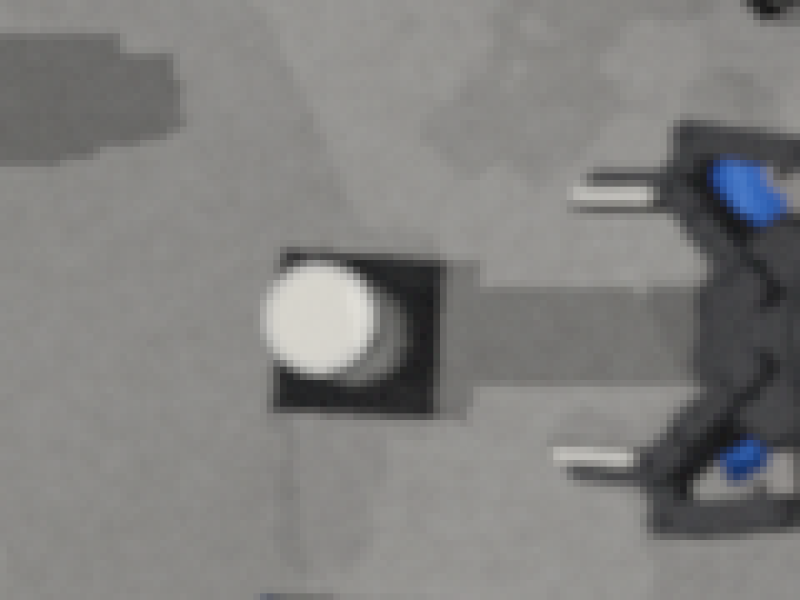

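The lamp stands on its own. In the top zoom its top disc is at (318,320) over the foot square at (360,335), which matches perspective. Next is the plate.

Run:
```python
from h import *
t=load('t6');s=load('s6');k=.15
T=lambda x,y:(200+x*k-.4,140+y*k-.4);S=lambda x,y:(290+x*k-.4,200+y*k-.4)
print('top',tri(t,T(318,320),s,S(401,257)))
print('foot',[plane(s,*S(*p),.012) for p in((277,373),(345,507),(489,443))])
M=rot([0,0,-1],[.760,.649,0])
print(rel([.56,-.03,.22],M)); print(rel([.509,-.181,.17],M))
```

```text
top (array([0.5852, 0.1351, 0.1164]), np.float64(0.0004899074880117165))
foot [array([0.6164, 0.1027, 0.012 ]), array([0.6231, 0.1685, 0.012 ]), array([0.558 , 0.1709, 0.012 ])]
[-1.72 -5.05 -0.56 -2.32 -4.15 -5.47]
[ 3.26 -9.25 -2.06 -2.32 -4.15 -5.47]
```

```bash
python3 -m handwheel '[[-0.8,-1,0,0,0,0],[-1.6,-2.2,-0.2,-0.3,-0.5,-0.6],[-1.8,-3.4,-0.4,-0.6,-1.1,-1.4],[-1.7,-4.4,-0.5,-0.9,-1.7,-2.2],[-1.7,-5,-0.6,-1.2,-2.2,-2.9]]' -0.3
python3 - <<'E'
from h import *
M=rot([0,0,-1],[.760,.649,0])
print(rel([.509,-.181,.17],M),bot.get_obs()['joint_pos'])
E
```

```text
clock: 11.22
eef_pos: [0.5589, -0.0275, 0.2185]
tool_rot: [-0.44, 0.503, -0.278, 0.691]
ft_force: [-0.4, 0.4, 0.3]
grip_width: 0.0303
[ 5.26 -0.98 -4.1  -1.1  -1.93 -2.54] [-0.2816  0.5059  0.2655  1.5353  0.4385  0.8809]
```

```bash
python3 -m handwheel '[[1,-0.2,-0.8,-0.2,-0.4,-0.5],[2.2,-0.4,-1.7,-0.4,-0.8,-1.1],[3.4,-0.6,-2.6,-0.7,-1.2,-1.7],[4.5,-0.8,-3.5,-0.9,-1.6,-2.2],[5.3,-1,-4.1,-1.1,-1.9,-2.5]]' -0.3
python3 -m handwheel '[[0,0,0,0,0,0],[0,0,0,0,0,0],[0,0,0,0,0,0],[0,0,0,0,0,0],[0,0,0,0,0,0]]'
python3 - <<'E'
from h import *
M=rot([0,0,-1],[.760,.649,0])
print(rel([.509,-.181,.09],M),rel([.509,-.181,.033],M))
c=snap('scene','s7');cv2.imwrite('pics/s7z.png',cv2.resize(c['color'][100:205,240:380,::-1],(800,600),interpolation=3))
c=snap('top','t7');cv2.imwrite('pics/t7z.png',cv2.resize(c['color'][160:265,320:460,::-1],(800,600),interpolation=3))
E
```

```text
clock: 11.85
eef_pos: [0.5075, -0.181, 0.1678]
tool_rot: [-0.64, 0.302, -0.293, 0.643]
ft_force: [0.2, -0.3, -0.7]
grip_width: 0.0304
clock: 12.48
eef_pos: [0.5084, -0.1811, 0.1687]
tool_rot: [-0.639, 0.303, -0.294, 0.643]
ft_force: [0.3, -0.1, -0.4]
grip_width: 0.0302
[ 0.06  3.15  0.02 -0.   -0.04 -0.08] [ 0.09  5.43  0.02 -0.   -0.04 -0.08]
```

View pics/s7z.png

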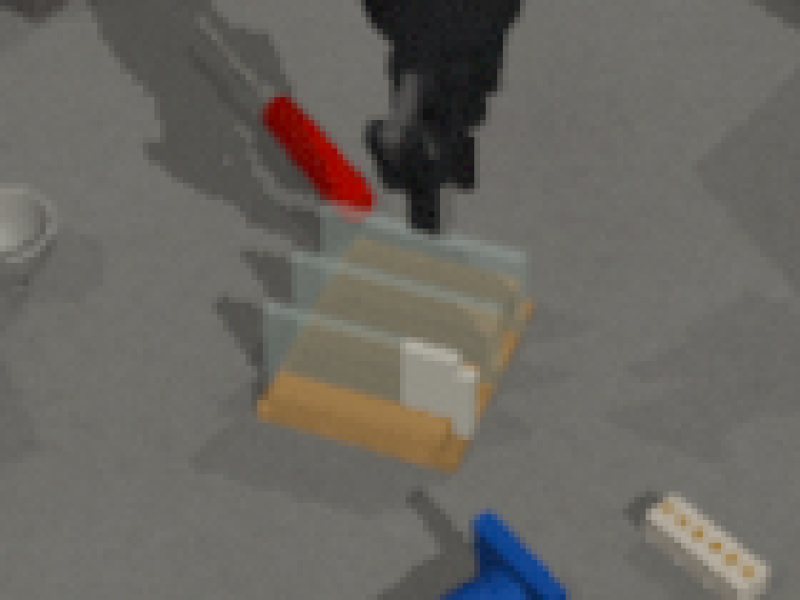

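View pics/t7z.png

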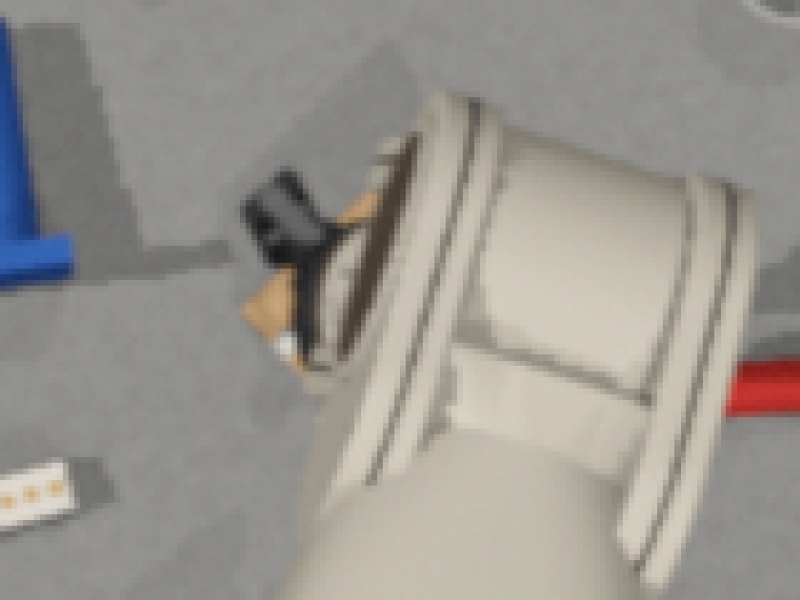

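Run:
```python
from h import *
s=load('s7');t=load('top0')
c0=np.array([.5335,-.2107,.008]);x=np.array([-.649,.760,0]);z=np.array([0,0,1.])
P=[c0+.038*x+.056*z,c0+.02*x+.056*z,c0-.06*x+.056*z,c0+.05*x+.056*z,c0+.06*x+.014*z,[.509,-.181,.064]]
print((proj(s,P)-[240,100])*800/140+2); print((proj(t,P)-[350,170])*400/90+[402,2])
```

```text
[[437.7458 351.1208]
 [406.1996 342.0793]
 [268.0927 302.4961]
 [458.8747 357.1766]
 [474.9834 415.8507]
 [438.2121 352.2147]]
[[515.8952 204.2469]
 [539.1253 183.1785]
 [642.046   89.8352]
 [500.3936 218.306 ]
 [480.4412 229.5596]
 [514.4538 204.0011]]
```

The predicted plate points fall on the visible plate in both views, with the boundary at (406,342) against (402,341) seen. I'll go down.

```bash
python3 -m handwheel '[[0,0.7,0,0,0,0],[0,1.4,0,0,0,0],[0,2.1,0,0,0,0],[0,2.7,0,0,0,-0.1],[0.1,3.1,0,0,0,-0.1]]' -0.3
python3 -m handwheel '[[0,0.6,0,0,0,0],[0,1.1,0,0,0,0],[0,1.6,0,0,0,0],[0,2,0,0,0,0],[0,2.2,0,0,0,0]]' -0.3
python3 - <<'E'
from h import *
M=rot([0,0,-1],[.760,.649,0])
print(rel([.509,-.181,.033],M))
c=snap('scene','s8');cv2.imwrite('pics/s8z.png',cv2.resize(c['color'][100:205,240:380,::-1],(800,600),interpolation=3))
E
```

```text
clock: 13.2
eef_pos: [0.5085, -0.182, 0.0905]
tool_rot: [0.642, -0.298, 0.299, -0.641]
ft_force: [0.2, 0.3, 0.3]
grip_width: 0.0297
clock: 13.82
eef_pos: [0.5089, -0.1823, 0.0354]
tool_rot: [0.642, -0.298, 0.299, -0.641]
ft_force: [0.2, -0.3, -0.4]
grip_width: 0.0299
[-0.04  0.09  0.04  0.   -0.04  0.02]
```

View pics/s8z.png

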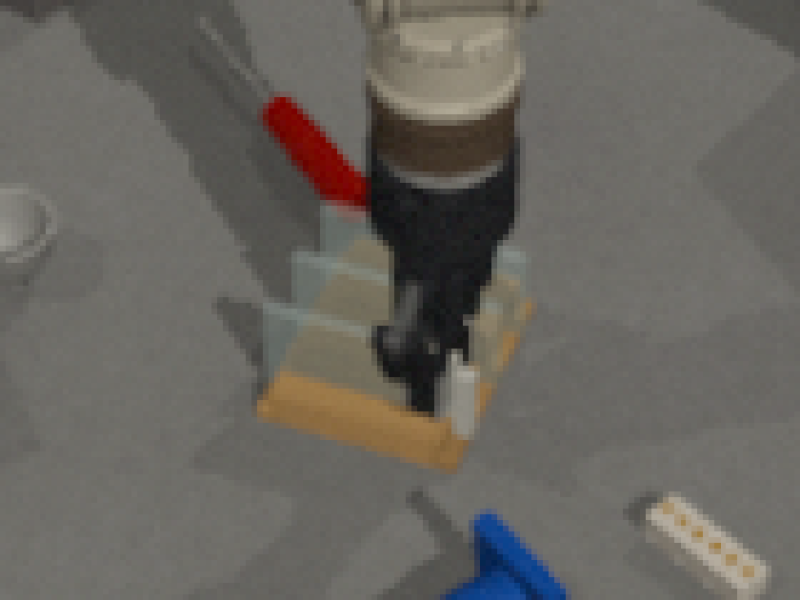

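The near finger is in front of the frosted part (zoom x 410-440), with the plate between the fingers. I'll close and lift.

```bash
python3 -m handwheel '[[0,0,0,0,0,0],[0,0,0,0,0,0],[0,0,0,0,0,0],[0,0,0,0,0,0],[0,0,0,0,0,0]]' -1
python3 -m handwheel '[[0,-0.3,0,0,0,0],[0,-0.8,0,0,0,0],[0,-1.5,0,0,0,0],[0,-2.4,0,0,0,0],[0,-3.4,0,0,0,0]]'
python3 -m handwheel '[[0,-0.8,0,0,0,0],[0,-1.6,0,0,0,0],[0,-2.3,0,0,0,0],[0,-2.8,0,0,0,0],[0,-3,0,0,0,0]]'
python3 - <<'E'
from h import *
c=snap('scene','s9');cv2.imwrite('pics/s9z.png',cv2.resize(c['color'][80:200,240:400,::-1],(800,600),interpolation=3))
print(bot.get_obs()['joint_pos'])
E
```

```text
clock: 14.5
eef_pos: [0.5095, -0.1825, 0.0365]
tool_rot: [0.642, -0.297, 0.3, -0.641]
ft_force: [-0.1, -0.3, 1.4]
grip_width: 0.007
clock: 15.12
eef_pos: [0.5087, -0.1823, 0.1225]
tool_rot: [0.642, -0.297, 0.3, -0.64]
ft_force: [-0.1, -0.0, -1.7]
grip_width: 0.0071
clock: 15.75
eef_pos: [0.5091, -0.1822, 0.1974]
tool_rot: [0.642, -0.297, 0.3, -0.641]
ft_force: [-0.1, 0.7, -0.5]
grip_width: 0.0071
[-0.3426  0.3339  0.0433  1.2757 -0.0019  0.5288]
```

View pics/s9z.png

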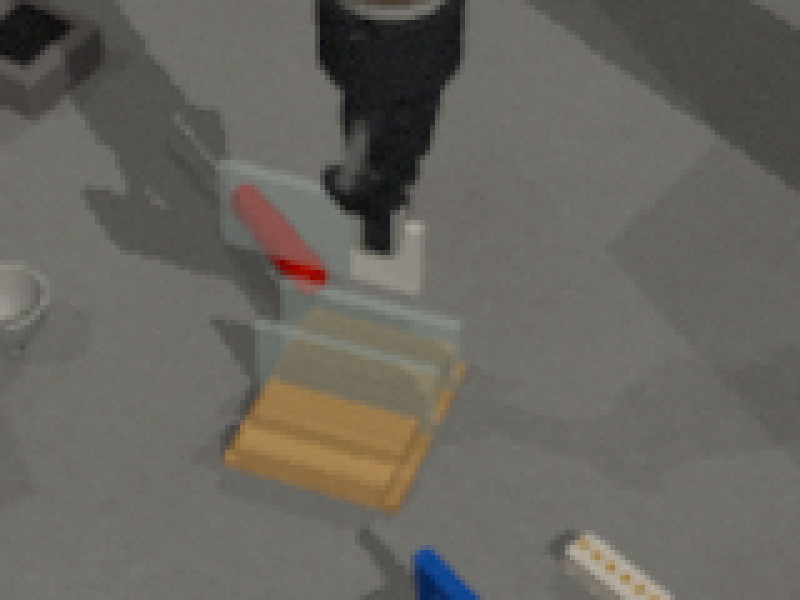

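The plate is held by its frosted end (notch at zoom (412,225)), it is level, and both blanks are still in the rack. Next I'll carry and turn it.

```bash
cat >> h.py <<'E'
def plateR(phi,th):
    "tool rot for plate label-normal azimuth phi, tipped back th deg"
    p,t=np.radians([phi,th]);h=np.array([np.cos(p),np.sin(p),0]);z=np.array([0,0,1.])
    yp=np.cos(t)*h+np.sin(t)*z; zp=np.cos(t)*z-np.sin(t)*h
    return rot(-zp,-yp)
E
python3 - <<'E'
from h import *
print(rel([.50,-.06,.25],plateR(-70,0)));print(rel([.586,.074,.195],plateR(0,55)))
E
```

```text
[-3.97 -2.12  2.87  0.01 -6.99  0.03]
[ -5.86   0.07   8.95  -2.37 -12.65  -6.57]
```

```bash
python3 -m handwheel '[[-0.4,-0.4,0.3,0,-0.9,0],[-1,-0.8,0.8,0,-1.9,0],[-1.7,-1.2,1.4,0,-2.9,0],[-2.4,-1.6,1.9,0,-3.9,0],[-3,-1.8,2.3,0,-4.9,0]]'
python3 - <<'E'
from h import *
print(rel([.47,-.01,.25],plateR(-40,0)),bot.get_obs()['joint_pos'])
E
```

```text
clock: 16.42
eef_pos: [0.5042, -0.0867, 0.2407]
tool_rot: [0.708, -0.003, 0.004, -0.706]
ft_force: [0.9, 0.6, -0.4]
grip_width: 0.0069
[-1.4  -0.38  3.05  0.02 -5.06  0.  ] [-0.1689  0.2584  0.0529  1.3636 -0.0023 -0.1589]
```

```bash
python3 -m handwheel '[[-0.3,-0.1,0.6,0,-1,0],[-0.6,-0.2,1.2,0,-2,0],[-0.9,-0.3,1.8,0,-3,0],[-1.2,-0.4,2.4,0,-4,0],[-1.4,-0.4,3,0,-5,0]]'
python3 - <<'E'
from h import *
print(rel([.50,.05,.24],plateR(0,25)),bot.get_obs()['joint_pos'])
E
```

```text
clock: 17.05
eef_pos: [0.47, -0.0115, 0.2502]
tool_rot: [0.643, 0.295, -0.296, -0.641]
ft_force: [0.2, -0.8, -1.4]
grip_width: 0.0067
[ 2.65  0.4   0.69 -2.38 -3.99 -0.9 ] [-0.0226  0.1727 -0.0316  1.3653 -0.0028 -0.885 ]
```

```bash
python3 -m handwheel '[[0.5,0.1,0.1,-0.4,-0.8,-0.1],[1,0.2,0.3,-0.9,-1.6,-0.3],[1.6,0.3,0.4,-1.4,-2.4,-0.5],[2.2,0.4,0.6,-1.9,-3.2,-0.7],[2.6,0.4,0.7,-2.4,-4,-0.9]]'
python3 - <<'E'
from h import *
print(rel([.586,.074,.20],plateR(0,55)),bot.get_obs()['joint_pos'])
E
```

```text
clock: 17.68
eef_pos: [0.4994, 0.0494, 0.2396]
tool_rot: [0.597, 0.597, -0.379, -0.377]
ft_force: [-1.4, -0.2, -0.7]
grip_width: 0.0068
[ 0.98  2.91 -2.46 -2.97  0.02 -0.01] [ 0.1341 -0.0821 -0.4315  0.7836 -0.0588 -1.4518]
```

```bash
python3 -m handwheel '[[0.2,0.3,-0.2,-0.6,0,0],[0.4,0.8,-0.6,-1.3,0,0],[0.6,1.4,-1.2,-1.9,0,0],[0.8,2.2,-1.8,-2.5,0,0],[1,2.9,-2.4,-3,0,0]]'
python3 -m handwheel '[[0,0,0,0,0,0],[0,0,0,0,0,0],[0,0,0,0,0,0],[0,0,0,0,0,0],[0,0,0,0,0,0]]'
python3 - <<'E'
from h import *
print(rel([.586,.074,.195],plateR(0,55)),bot.get_obs()['joint_pos'])
c=snap('scene','sa');cv2.imwrite('pics/saz.png',cv2.resize(c['color'][170:275,280:420,::-1],(800,600),interpolation=3))
c=snap('top','ta');cv2.imwrite('pics/taz.png',cv2.resize(c['color'][130:235,190:330,::-1],(800,600),interpolation=3))
E
```

```text
clock: 18.3
eef_pos: [0.5845, 0.0732, 0.1995]
tool_rot: [0.676, 0.673, -0.211, -0.211]
ft_force: [1.6, 0.6, -0.9]
grip_width: 0.0069
clock: 18.92
eef_pos: [0.5855, 0.0732, 0.2015]
tool_rot: [0.676, 0.673, -0.211, -0.211]
ft_force: [0.0, 0.7, -1.0]
grip_width: 0.0072
[ 0.03  0.16  0.2   0.03 -0.01 -0.02] [ 0.2179  0.0224 -0.8751 -0.2802 -0.1825 -1.4435]
```

View pics/saz.png

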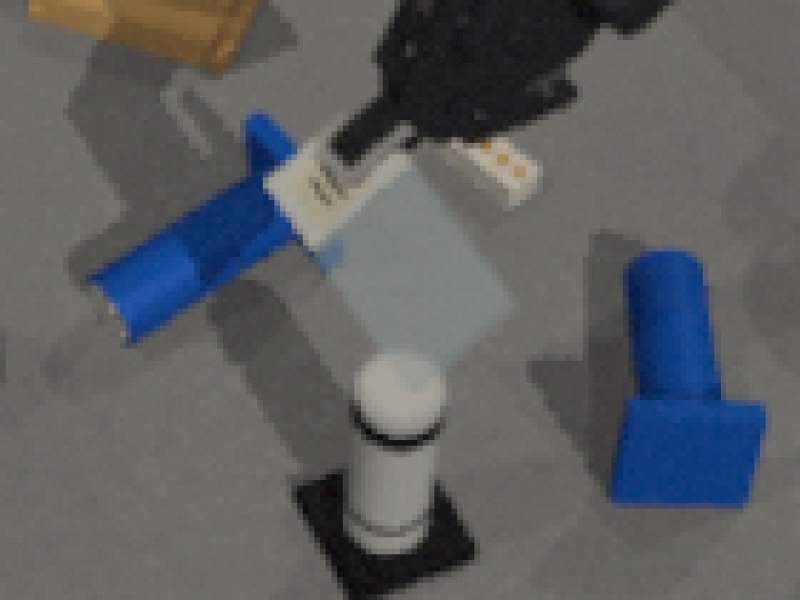

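View pics/taz.png

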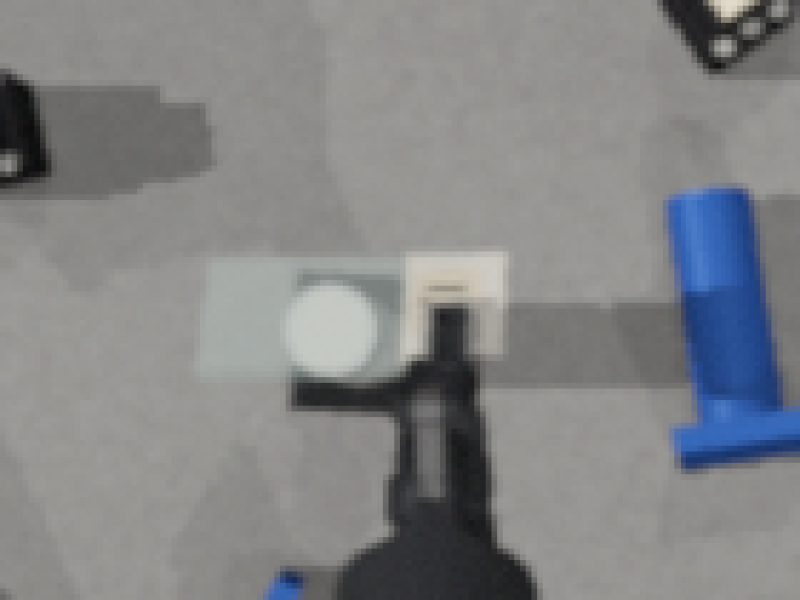

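Run:
```python
from h import *
t=load('ta');s=load('sa');k=.175
T=lambda x,y:(190+x*k-.4,130+y*k-.4);S=lambda x,y:(280+x*k-.4,170+y*k-.4)
q=[tri(t,T(*a),s,S(*b)) for a,b in(((208,258),(402,388)),((197,380),(516,302)),((402,370),(412,162)),((405,255),(315,248)))]
for i in q: print(i)
p=[i[0] for i in q]; print('window',np.mean(p,0)); n=np.cross(p[2]-p[0],p[3]-p[1]);n/=np.linalg.norm(n);print('tilt deg',np.degrees(np.arccos(abs(n[2]))))
l=tri(t,T(332,330),s,S(401,393)); print('lamp top',l)
```

```text
(array([0.6122, 0.173 , 0.1878]), np.float64(0.002088775636129463))
(array([0.5615, 0.1735, 0.2146]), np.float64(0.0013377597921055973))
(array([0.5627, 0.0931, 0.2171]), np.float64(0.00010469187703698146))
(array([0.6098, 0.0946, 0.1887]), np.float64(0.0015330160073069388))
window [0.5866 0.1336 0.2021]
tilt deg 29.380781251105212
lamp top (array([0.5854, 0.1346, 0.115 ]), np.float64(0.0006544164184632186))
```

The label faces up (top zoom (450,285)), the tilt is about 29° from flat, and the window is within 2 mm of the lamp axis. I'll lower it 2 cm for "a few centimetres", then settle.

```bash
python3 -m handwheel '[[0,0.1,0.15,0,0,0],[0,0.2,0.3,0,0,0],[0,0.3,0.45,0,0,0],[0,0.4,0.6,0,0,0],[0,0.45,0.65,0,0,0]]'
python3 -m handwheel '[[0,0,0,0,0,0],[0,0,0,0,0,0],[0,0,0,0,0,0],[0,0,0,0,0,0],[0,0,0,0,0,0]]'
python3 - <<'E'
from h import *
c=snap('scene','sb');cv2.imwrite('pics/sbz.png',cv2.resize(c['color'][90:390,180:580,::-1],(800,600),interpolation=3))
c=snap('top','tb')
for f in('contA',(318,130)),('contB',(185,153)): pass
a=load('top0')['color'].astype(int);b=c['color'].astype(int)
for n,(u,v,r) in dict(contA=(318,130,14),contB=(185,153,14),spool=(163,241,14),term=(319,248,15),driver=(480,227,38)).items():
    print(n,np.abs(a-b)[v-r:v+r,u-r:u+r].mean().round(1))
print(bot.get_obs()['grip_width'],np.abs(bot.get_obs()['joint_vel']).max())
E
```

```text
clock: 19.65
eef_pos: [0.585, 0.0732, 0.1799]
tool_rot: [0.676, 0.673, -0.212, -0.212]
ft_force: [0.4, 0.1, -1.6]
grip_width: 0.0071
clock: 20.27
eef_pos: [0.5853, 0.0733, 0.1809]
tool_rot: [0.676, 0.673, -0.211, -0.211]
ft_force: [0.4, 0.1, -1.0]
grip_width: 0.0068
contA 2.7
contB 4.8
spool 8.4
term 3.1
driver 3.1
0.00701483316106883 0.0014002467632170737
```

View pics/sbz.png

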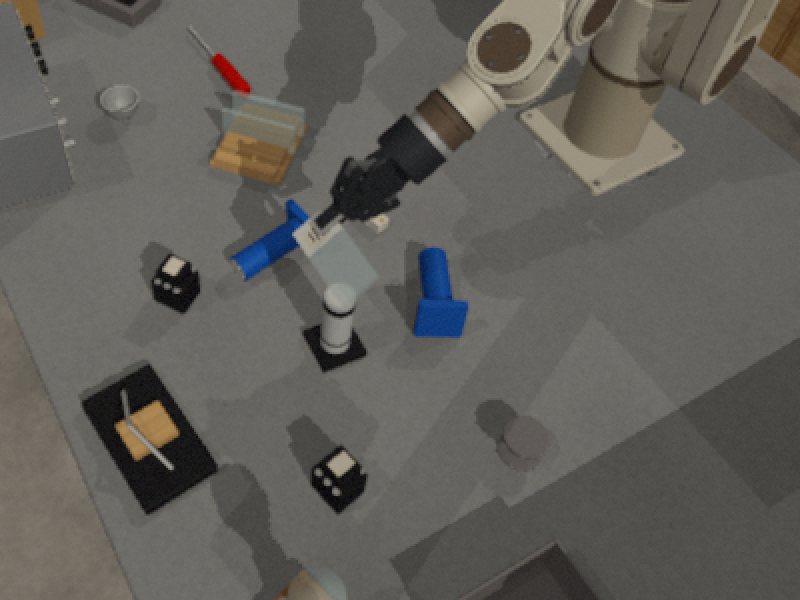

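View pics/tb.png

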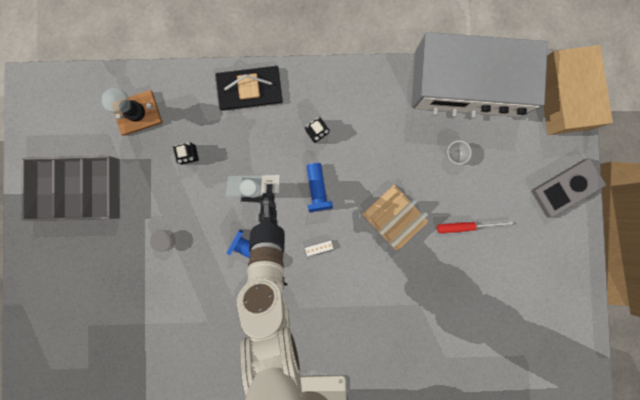

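The lamp stands with the plate over it (top (247,187)). The blanks are in the rack (around (400,215)), the bystanders are in their old places, and the arm is still. I'll hand in.

```bash
python3 -c "
from workcell import bot
print(bot.job_done())"
```

```text
the job is handed in; nothing more can be done
None
```

I stood the lamp upright and let go of it, then took the notched plate out by its frosted end. I handed in at about 20 s of the 54 s allowed, with the plate still held over the lamp. No verdict was reported.

**Lamp:** it leaned about 14° when first turned up, so I turned it further before setting it down. It then stood freely with its axis at (0.585, 0.135) m. The lamp top triangulated to 115–116 mm against the stated 120 mm, a few millimetres off.

**Plate:** by two-view triangulation the window was within about 2 mm of the lamp's axis sideways, with the label up and about 29° from flat (the tool pose says about 35°; the limit is 54°). It was then 202 mm high; I lowered it 20 mm for the final hold, which puts it at about 180 mm, some 6 cm above the lamp top. I did not triangulate it again after lowering.

**Other things:** the last pictures show both plain plates in the rack and the bystanders in their places. I checked that by eye and with a rough image difference, not by measuring their positions. The joints were practically still at the end.

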